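# Turn a front bezel face down into its nest with the turn-over jig

## Robot

A 6-joint arm with a two-finger parallel gripper is mounted at the origin on a cart in front of the work surface, level with it; the furniture and walls round the work are solid. World frame = base frame: x ahead of the robot, y to its left, z up, the work surface at z = 0. Lengths are in mm, angles in rad, forces in N, time in s.
With the tool pointing down it reaches from about 300 to 850 mm from the base axis. Payload 4.2 kg.
Tool frame: the origin (TCP) lies at the very end of the fingers, on their centre line; the grasp point (between the pads) lies 19 mm behind it; z points along the fingers, y is the line along which they close (so a half turn about z gives the same grasp; the last joint's range is limited). The gripper opens to 91 mm and grips with 3 to 60 N. Pads are 32 mm wide; open, the fingers measure 118 mm over their backs; the gripper's body (76 mm by 178 mm) begins 60 mm behind the grasp point.
Start: joints at [1.098, 0.32, 1.565, -0, 1.257, -0.02], TCP at [251.559, 517.07, 213.976] pointing down, gripper open.
Joint ranges: [-3.11, 3.11], [-0.84, 2.01], [0.21, 2.61], [-1.34, 4.49], [0.05, 2.63], [-2.56, 2.56]. Speed limits (rad/s): [2.57, 2.57, 3.14, 3.14, 3.14, 3.14].

## Interface

Orientations are given as a 3x3 rotation matrix whose columns are the frame's x, y, z axes.
In Python, from workcell import r gives the robot as it stands.
- The arm moves only by the tool play_rows, never from a script. Its argument "plan" is text: rows parted by semicolons, each of 4 numbers parted by spaces: the shift along the tool's x, y, z in mm, then the turn about the tool's z in rad. A call has 1 to 12 rows; each row shifts and turns the commanded pose from where the row before left it, along the tool's axes as they then stand; what a row does not reach is not made up. A row lasts 1/8 s, in which the tool goes at most 62.5 mm and 10.7 degrees, less where a joint would pass 70% of its speed; a pose out of reach is approached as far as the arm can. A call with a gripper value outside its range is refused whole. "gripper" is the closure, from -1 (fully open) to 1 (shut), set as the call begins (left out, the last holds). The fingers move at their own pace and stop on an object; the grip force is fixed at half the most. Time passes only in rows, so rows that do not move let the fingers close. It gives the time, the measured TCP pose, the force, the opening and the grip force at its end, in the units of the state.
- r.sense(): the state, without advancing time (a new reading comes with each control period).
- r.grab_frame(name): name is "side" or "top"; returns a dict with "frame" (480x640x3 uint8, red, green, blue), "depth" (480x640 float32, mm along the optical axis (not along the pixel's ray), 0 where there is no reading), "fx", "fy", "cx", "cy" (pixels), "T" (4x4, takes a point from camera to world coordinates). Camera axes: x right, y down, z forward; pixel columns grow to the right and rows downward; lengths in mm; the calibration is good to about 2 mm. A picture is of the moment at which its call begins.
- r.sign_off(): hands the job in; it is judged then, once.
The state is a dict: "time": time; "joint_pos": joint angles; "dq": joint speeds; "joint_efforts": joint torques, N m; "ee_pos": TCP position; "tool_rot": TCP orientation; "contact_force": force on the tool from outside, world axes, zero at the start; "ft_torque": the same for the moment, N m; "grip_width": finger opening in mm; "gripper_force": force on a finger pad.
Only numpy, scipy, OpenCV 4.12 (cv2) and the standard library are available. Lean on these libraries where they do the work, as an engineer would, in place of code of your own. Each camera call takes 0.05 s, during which the arm holds its last target. There are 200 camera calls.

## Task

The instrument's front bezel lies face up on the infeed table of the turn-over jig, and its circuit board is to be fitted from behind. Slide the bezel fully home onto the swing leaf, swing the leaf over by its lever so that the bezel is laid face down, fully seated, in the blue-lined sloping nest, then bring the empty leaf back flat so that the bezel's open back is clear to work on. Leave the screwdriver, the loose knob and the fuse box where they lie.

Things in the scene. Friction and masses are not known exactly. Their poses are not given: they have to be found in the camera images.
- bezel: White plastic instrument bezel, 84 (x) x 120 (y) x 18 mm (z), 0.12 kg, a shell with 3 mm walls, open at the back; grey face panel with dark display window. Origin: centre of the open back rim, underneath at the start; z points out of the face. Too wide to grip lying flat: push its side walls. At the start up to 0.25 rad askew to the jig and 10 mm off the guides' midline.
- bezel_face (a point): Centre of the bezel's face, 18 mm along the bezel's z from its origin.
- jig: Fixed turn-over jig on a 232 x 406 x 8 mm base plate. Origin: on the bench below the hinge axis, at the middle of the leaf's width. x points away from the robot up the nest's slope; y runs along the hinge, the infeed table on the -y side, the lever on the +y side. All 'jig' coordinates below are mm in this frame.
- table_mid (a point): Middle of the infeed table's aluminium top (jig x -52, y -197, z 41). Top: x -126..22, y -305..-65, flat. At its leaf end two 8 mm high flared guides narrow from x -114..10 at y = -96 to x -97..-7 at y = -65, where the leaf begins.
- leaf_seat (a point): Point of the leaf's surface under the bezel's origin when the bezel is home; moves with the leaf. Leaf flat: jig x -100..-4, y -63..66, z 40 (1 mm below the table), open at its -y end. Along the hinge a 10 mm high fence, face at x -8; on the robot's side a 6 mm lip, face at x -96; a 12 mm end stop, face at y 60. Home: the bezel's +y end touches the stop.
- leaf (a joint): Swing leaf angle, rad: 0 flat toward the robot, 1.57 upright, over toward the nest up to a stop at 2.1. Hinge axis: jig x 0, z 40. A friction hinge (0.35 N m) holds it where it is left; 3 to 5 N at the lever grip move it. At about 1.45 the bezel tips off it by itself into the nest; up to 2.0 the leaf does not touch it again.
- lever_grip (a point): Middle of the red lever grip, a round bar of 16 mm diameter along the jig's y, free from 25 mm inward (-y) to 34 mm outward (+y) of this point, on a 10 mm rod. It turns with the leaf, 20 degrees ahead of it, at 130 mm radius: at leaf angle q it is at jig x = -130 cos(q + 0.349), y = 118, z = 40 + 130 sin(q + 0.349).
- nest_seat (a point): Where the centre of the bezel's face lies when seated, on the blue floor of the nest (jig x 46.6, y 0, z 68). The nest is a pocket sloping 45 degrees, facing up and toward the robot: 90 mm up the slope, 126 mm along y, walls 6 to 9 mm high, metal side plates above that lead in from about 10 mm either side. Its lower wall runs just behind the hinge; top at z 110.
- driver_blue: Screwdriver with a blue handle, 22x170x22 mm, loose, at the right. Bystander.
- knob_loose: Black instrument knob, 26 mm wide, 17 high, loose, at the left beside the jig. Bystander.
- fuse_box: Small card box with a blue band, 40x62x18 mm, loose, at the left beside the jig. Bystander.

How it is judged:
By the outcome, as a careful person would: the job done as asked, in the order asked, and still so for the second after the job is handed in, with the robot touching nothing.
It also fails if it takes over 64 s, if anything falls off the work surface, if the arm or the gripper's body presses on something with over 40 N, if the wrist force passes 120 N, or if a joint passes its speed limit or range.

## Working session

There is one attempt and no reset: what is moved stays moved. The work goes in short steps, Python scripts to look and compute and a tool call to move; the robot and the scene stay as the last step left them, time stands still between calls to the robot, and variables do not carry over. Pictures are saved under pics/ and viewed, at most 10 in all, crops included, and the job is handed in when it is done.

Besides the shell and the picture viewer there is one more tool, called after "Emit:" as name(argument=value, ...) on one line, values as JSON. play_rows: Moves the arm, as the interface text tells. Its arguments: {"type":"object","properties":{"plan":{"type":"string"},"gripper":{"type":"number"}},"required":["plan"]}

```bash
mkdir -p pics; ls
python3 - <<'E'
from workcell import r
import cv2,numpy as np
for n in("top","side"):
    f=r.grab_frame(n); cv2.imwrite(f"pics/{n}0.png",f["frame"][:,:,::-1]); np.savez(f"pics/{n}0.npz",**f)
    print(n,f["fx"],f["cx"],f["cy"],np.round(f["T"],3).tolist())
s=r.sense();print(s["time"],s["ee_pos"],np.round(s["tool_rot"],3).tolist())
E
```

```text
pics
top 610.4998074571397 315.72877978602367 242.65833714537473 [[-0.003, -0.992, 0.126, 376.013], [-1.0, 0.003, -0.003, -23.351], [0.002, -0.126, -0.992, 1360.063], [0.0, 0.0, 0.0, 1.0]]
side 482.2306855051013 322.52971520858415 232.12111511733661 [[0.865, -0.26, 0.429, 46.649], [-0.501, -0.429, 0.752, -880.045], [-0.011, -0.865, -0.501, 667.81], [0.0, 0.0, 0.0, 1.0]]
0.1 [251.3698362  516.63724499 213.19746818] [[-0.899, 0.437, -0.001], [0.437, 0.899, -0.001], [-0.0, -0.002, -1.0]]
```

View pics/top0.png

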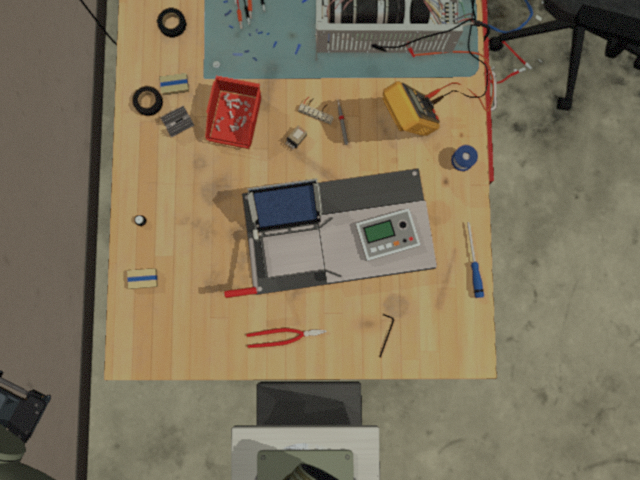

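View pics/side0.png

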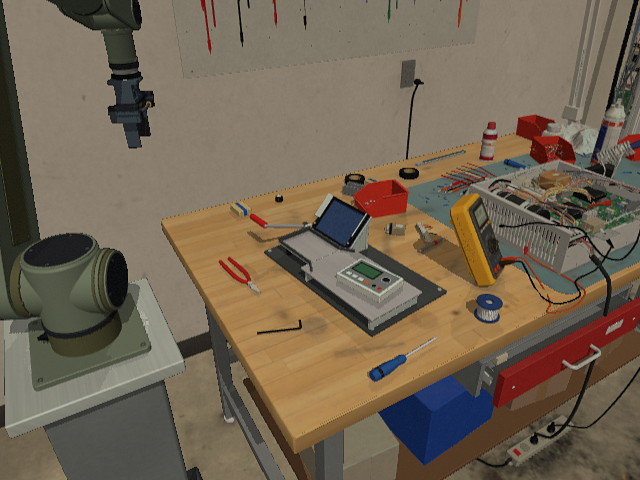

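The top view shows the jig turned slightly, with the bezel at (388,234), the red lever grip at (240,293), the blue nest at (285,205) and the leaf at (290,255). The side view agrees. Next I'll measure with depth.

```bash
cat > h.py <<'E'
import numpy as np,cv2
def cloud(f):
    v,u=np.mgrid[0:480,0:640]; d=f["depth"].astype(float)
    P=np.stack([(u-f["cx"])/f["fx"]*d,(v-f["cy"])/f["fy"]*d,d,np.ones_like(d)],-1)@np.asarray(f["T"]).T
    return P[...,:3]
def big(m):
    n,l,s,c=cv2.connectedComponentsWithStats(m.astype(np.uint8)); return l==1+np.argmax(s[1:,4])
def rect(P,m):
    return cv2.minAreaRect(P[m][:,:2].astype(np.float32))
def ray(f,uv,z):
    T=np.asarray(f["T"]); d=T[:3,:3]@[(uv[0]-f["cx"])/f["fx"],(uv[1]-f["cy"])/f["fy"],1]
    return T[:3,3]+d*(z-T[2,3])/d[2]
E
python3 - <<'E'
from h import *
f=dict(np.load("pics/top0.npz"));P=cloud(f);z=P[...,2];im=f["frame"].astype(int)
roi=np.zeros((480,640),bool);roi[160:305,215:450]=1
for lo,hi in((4,13),(35,47),(53,66)):
    m=big(roi&(z>lo)&(z<hi)&(f["depth"]>0)); print(lo,m.sum(),rect(P,m),np.median(z[m]))
R,G,B=im[...,0],im[...,1],im[...,2]
m=big(roi&(R>130)&(G<80)&(B<80)); print("red",rect(P,m),np.median(P[m],0),P[m].min(0),P[m].max(0))
m=big(roi&(B>R+25)&(z>20)); print("blue",rect(P,m),P[m].mean(0))
# base plate corners
m=big(roi&(z>4)&(f["depth"]>0)); c=cv2.boxPoints(rect(P,m)); print(c, rect(P,m))
wb=roi&(z>45)&(np.arange(640)[None]>340); m=big(wb);print("bez",rect(P,m),cv2.boxPoints(rect(P,m)),z[m].mean())
E
```

```text
4 3051 ((667.947265625, -153.074462890625), (82.60710144042969, 241.9957733154297), 8.455269813537598) 8.532901832426887
35 7989 ((538.9182739257812, -85.04574584960938), (153.69912719726562, 391.37982177734375), 6.8061442375183105) 41.56167175125597
53 2129 ((560.0347900390625, -181.47381591796875), (84.56038665771484, 120.95533752441406), 15.949458122253418) 60.02011103879863
red ((417.94384765625, 66.92567443847656), (195.96218872070312, 35.08605194091797), 75.23761749267578) [434.40955726 130.78275603  91.96797394] [376.01323822 -23.35099297  82.95978998] [ 444.83316766  163.87246864 1360.0627569 ]
blue ((511.84893798828125, 24.316177368164062), (281.6571044921875, 124.12993621826172), 7.371026992797852) [618.3919612   39.23275236  77.13907655]
[[ 413.429    170.8927 ]
 [ 489.26285 -307.6991 ]
 [ 745.8141  -267.04803]
 [ 669.9802   211.54376]] ((579.6215209960938, -48.077667236328125), (259.7518615722656, 484.56256103515625), 9.003776550292969)
bez ((514.669921875, -118.0467529296875), (120.27242279052734, 313.5384826660156), 34.6821403503418) [[ 376.01328   -23.350937]
 [ 554.42395  -281.18036 ]
 [ 653.32654  -212.74257 ]
 [ 474.9159     45.086853]] 66.03080371791722
```

Run:
```python
from h import *
f=dict(np.load("pics/top0.npz"));P=cloud(f);z=P[...,2];im=f["frame"].astype(int);ok=f["depth"]>0
U=np.arange(640)[None]+0*z; V=np.arange(480)[:,None]+0*z
roi=(V>160)&(V<305)&(U>215)&(U<450)&ok
R,G,B=im[...,0],im[...,1],im[...,2]
m=big(roi&(z>33)&(z<70)&(U>345)); r_=rect(P,m);print("table",r_,cv2.boxPoints(r_))
b=big(roi&(z>53)&(z<66)&(U>345)); r_=rect(P,b);print("bez",r_,cv2.boxPoints(r_))
bl=big(roi&(B>R+25)&(z>20)); r_=rect(P,bl);print("blue",r_,P[bl].mean(0)); 
rd=big(roi&(R>130)&(G<80)&(B<80)); r_=rect(P,rd);print("red",r_,P[rd].mean(0))
# base: fit right edge & far edge lines
bs=roi&(z>4)&(z<14); 
ys=P[bs][:,1]; far=[]
for u in range(325,415,3):
    q=np.where(bs[:,u])[0]; far.append(P[q.min(),u,:2])
far=np.array(far); print("far edge slope",np.polyfit(far[:,1],far[:,0],1))
fr=[]
for u in range(345,430,3):
    q=np.where(m[:,u])[0]; fr.append(P[q.max(),u,:2])
fr=np.array(fr); p=np.polyfit(fr[:,1],fr[:,0],1);print("table front",p,np.std(fr[:,0]-np.polyval(p,fr[:,1])))
rt=[]
for v in range(210,262,3):
    q=np.where(m[v])[0]; rt.append(P[v,q.max(),:2])
rt=np.array(rt);p=np.polyfit(rt[:,0],rt[:,1],1);print("table right",p,np.std(rt[:,1]-np.polyval(p,rt[:,0])))
c=cv2.resize(im[165:305,215:445].astype(np.uint8)[:,:,::-1],None,fx=3.4,fy=3.4,interpolation=2);cv2.imwrite("pics/c.png",c)
```

```text
table ((550.6177978515625, -179.63796997070312), (148.7224578857422, 197.79962158203125), 8.04138469696045) [[ 463.15283   -92.112885]
 [ 490.82263  -287.9676  ]
 [ 638.08276  -267.16306 ]
 [ 610.41296   -71.30835 ]]
bez ((560.0347900390625, -181.47381591796875), (84.56038665771484, 120.95533752441406), 15.949458122253418) [[ 502.7636   -134.94241 ]
 [ 536.0008   -251.24152 ]
 [ 617.30597  -228.00522 ]
 [ 584.0688   -111.706116]]
blue ((619.5929565429688, 38.70729064941406), (64.29374694824219, 124.24658203125), 8.67833137512207) [619.7974256   39.59565231  69.69987756]
red ((435.063720703125, 130.65914916992188), (14.677270889282227, 65.83167266845703), 8.588435173034668) [434.55237454 130.76477459  91.90882639]
far edge slope [-3.72212865e-02  7.17530680e+02]Traceback (most recent call last):
  File "<stdin>", line 18, in <module>
    return umr_maximum(a, axis, None, out, keepdims, initial, where)
ValueError: zero-size array to reduction operation maximum which has no identity
```

Jig origin ≈ (573.2, 31.9), yaw 8.1°. The blue nest and red grip positions both agree with this. The bezel is at (560, −181.5), yaw 15.95°. I'll push it from behind with half-open fingers, starting square to the bezel.

Emit:
play_rows(plan="0 0 0 0.168;0 0 0 0.168;0 0 0 0.168;0 0 0 0.168;0 0 0 0.168;-50 7 0 0;-56 7 0 0;-56 7 0 0;-56 7 0 0;-56 7 0 0;-56 7 0 0;-56 7 0 0", gripper=0.03)

```text
time: 1.6
ee_pos: [404.9, 157.6, 213.8]
tool_rot: [[-0.275, 0.962, 0.0], [0.962, 0.275, 0.0], [0.0, 0.0, -1.0]]
contact_force: [1.5, 0.0, 0.0]
grip_width: 44.0
gripper_force: 0.0
```

Emit:
play_rows(plan="-56 7 0 0;-56 7 0 0;-56 7 0 0;-56 7 0 0;-56 7 0 0;-56 7 0 0;-56 7 0 0;-56 7 0 0;0 0 0 0")

```text
time: 2.72
ee_pos: [581.9, -259.5, 212.2]
tool_rot: [[-0.271, 0.963, -0.001], [0.963, 0.271, -0.0], [0.0, -0.001, -1.0]]
contact_force: [-0.4, 0.7, -0.9]
grip_width: 44.2
gripper_force: 0.0
```

Emit:
play_rows(plan="-5 0 40 0;0 0 45 0;0 0 45 0;0 0 26 0;0 0 10 0;0 0 0 0")

```text
time: 3.48
ee_pos: [582.7, -260.3, 47.9]
tool_rot: [[-0.275, 0.961, -0.001], [0.961, 0.275, 0.0], [0.001, -0.0, -1.0]]
contact_force: [-0.0, -0.8, -0.3]
grip_width: 44.3
gripper_force: 0.0
```

Emit:
play_rows(plan="5 0 0 0;4 0 0 0;3 0 0 0;3 0 0 0;3 0 0 0;0 0 0 0")

```text
time: 4.22
ee_pos: [577.5, -243.1, 47.8]
tool_rot: [[-0.274, 0.962, -0.001], [0.962, 0.274, 0.001], [0.001, -0.0, -1.0]]
contact_force: [0.1, 0.0, 0.5]
grip_width: 43.9
gripper_force: 0.0
```

```bash
cat >> h.py <<'E'
O=np.array([573.2,31.9]);a=np.deg2rad(8.1);EX=np.array([np.cos(a),np.sin(a)]);EY=np.array([-EX[1],EX[0]])
def jig(p): d=np.asarray(p)[...,:2]-O; return np.stack([d@EX,d@EY],-1)
E
python3 - <<'E'
from h import *
from workcell import r
f=r.grab_frame("side");cv2.imwrite("pics/s1.png",f["frame"][:,:,::-1][200:360,240:480].repeat(3,0).repeat(3,1))
s=r.sense();print(s["ee_pos"],jig(s["ee_pos"]),s["contact_force"])
E
```

```text
[ 577.48201939 -243.2015848    47.67790247] [ -34.5228517  -272.96041904] [-0.60391071 -0.07781961 -0.00562367]
```

View pics/s1.png

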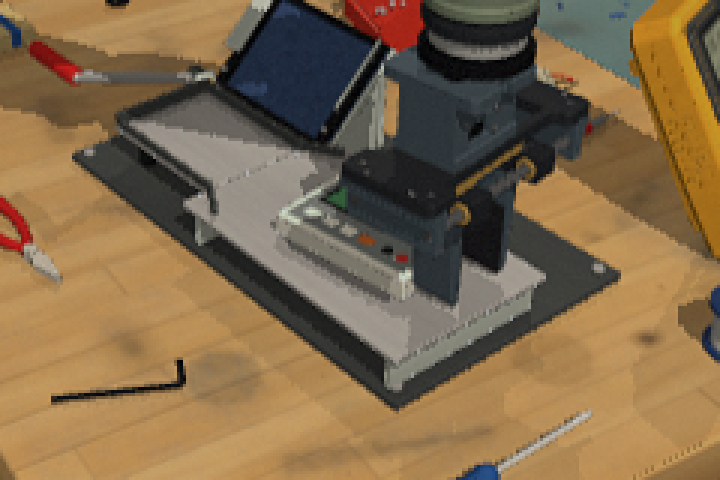

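The fingers stand right behind the bezel on the table. I'll push forward while turning it square and shifting it to the midline.

Emit:
play_rows(plan="6 -1 0 0.0115;6 -1 0 0.0115;6 -1 0 0.0115;6 -1 0 0.0115;6 -1 0 0.0115;6 -1 0 0.0115;6 -1 0 0.0115;6 -1 0 0.0115;6 -1 0 0.0115;6 -1 0 0.0115;6 -1 0 0.0115;6 -1 0 0.0115")

```text
time: 5.78
ee_pos: [550.7, -175.5, 47.9]
tool_rot: [[-0.139, 0.99, 0.0], [0.99, 0.139, 0.0], [0.0, 0.0, -1.0]]
contact_force: [0.1, -1.2, -0.2]
grip_width: 44.4
gripper_force: 0.2
```

```bash
cat >> h.py <<'E'
def look(tag):
    from workcell import r
    s=r.sense();R=np.array(s["tool_rot"]);print("t",s["time"],"jig",jig(s["ee_pos"]).round(1),"z",s["ee_pos"][2],"yawY",np.rad2deg(np.arctan2(R[1,1],R[0,1]))-8.1,"F",np.round(s["contact_force"],1))
    for n in("top","side"):
        f=r.grab_frame(n);cv2.imwrite(f"pics/{tag}_{n}.png",f["frame"][:,:,::-1]);np.savez(f"pics/{tag}_{n}.npz",**f)
    return dict(np.load(f"pics/{tag}_top.npz")),dict(np.load(f"pics/{tag}_side.npz"))
E
python3 - <<'E'
from h import *
t,s=look("b")
for f in(t,s):
    P=cloud(f);J=jig(P);z=P[...,2];m=(f["depth"]>0)&(z>56)&(z<63)&(J[...,0]>-105)&(J[...,0]<-5)&(J[...,1]>-250)&(J[...,1]<-60)
    im=f["frame"].astype(int); m&=im.sum(-1)>330; m=big(m)
    q=np.concatenate([J[m]],0).astype(np.float32); print(m.sum(),cv2.minAreaRect(q),q.min(0),q.max(0))
c=cv2.resize(cv2.imread("pics/b_top.png")[160:310,210:450],None,fx=3,fy=3);d=cv2.resize(cv2.imread("pics/b_side.png")[200:350,240:480],None,fx=3,fy=3)
E
```

```text
t 5.775 jig [ -51.5 -202.1] z 47.937897168428584 yawY -0.12456569822399377 F [ 0.1 -1.2 -0.2]
233 ((-81.23533630371094, -89.05900573730469), (84.58055877685547, 42.8957633972168), 52.720462799072266) [ -94.2496  -135.58568] [-40.18674 -65.48309]
102 ((-87.47113800048828, -124.98210144042969), (121.31173706054688, 22.248971939086914), 83.98772430419922) [ -96.403625 -185.46808 ] [-70.1696  -64.56526]
```

Run:
```python
import cv2,numpy as np
c=cv2.resize(cv2.imread("pics/b_top.png")[175:300,240:440],None,fx=4,fy=4)[:, :800]
d=cv2.resize(cv2.imread("pics/b_side.png")[210:330,260:460],None,fx=4,fy=4)
cv2.imwrite("pics/bb.png",cv2.resize(np.vstack([c,d]),None,fx=.6,fy=.6))
```

```text
(no output)
```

View pics/bb.png

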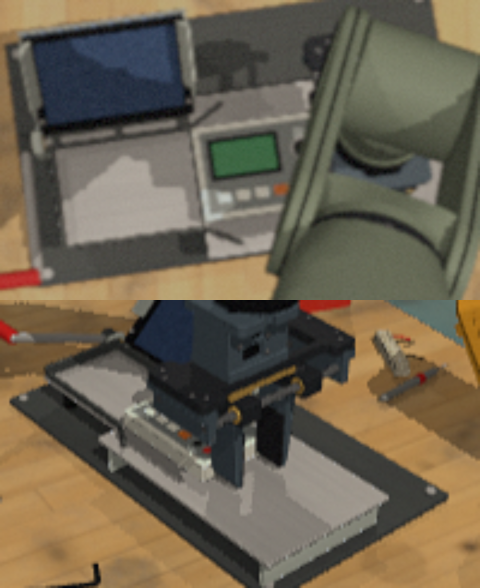

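The bezel is square and its front edge is at the leaf's entry, between the guides. I'll keep pushing.

Emit:
play_rows(plan="6 0 0 0;6 0 0 0;7 0 0 0;8 0 0 0;8 0 0 0;8 0 0 0;8 0 0 0;8 0 0 0;8 0 0 0;8 0 0 0;8 0 0 0;8 0 0 0")

```text
time: 7.38
ee_pos: [537.9, -85.1, 47.8]
tool_rot: [[-0.14, 0.99, -0.0], [0.99, 0.14, 0.0], [0.0, -0.0, -1.0]]
contact_force: [-0.8, -0.8, 0.2]
grip_width: 44.5
gripper_force: 0.3
```

Run:
```python
from h import *
t,f=look("d")
P=cloud(f);J=jig(P);z=P[...,2];m=(f["depth"]>0)&(z>55)&(z<63)&(J[...,0]>-105)&(J[...,0]<-5)&(J[...,1]>-150)&(J[...,1]<70)
m&=f["frame"].astype(int).sum(-1)>330; m=big(m); q=J[m]; print(m.sum(),q.min(0),q.max(0))
```

```text
t 7.375 jig [ -51.5 -110.9] z 47.80973547861643 yawY -0.08041258212692348 F [-0.8 -0.8  0.2]
104 [-95.59452795 -95.56276835] [-68.79828963  24.81295902]
```

Emit:
play_rows(plan="7 0 0 0;7 0 0 0;7 0 0 0;6 0 0 0;3 0 0 0;2 0 0 0;0 0 0 0")

```text
time: 8.35
ee_pos: [533.6, -54.0, 48.0]
tool_rot: [[-0.14, 0.99, 0.0], [0.99, 0.14, 0.0], [0.0, 0.0, -1.0]]
contact_force: [-0.3, 0.2, 0.2]
grip_width: 43.6
gripper_force: 0.0
```

Emit:
play_rows(plan="1 0 0 0;1 0 0 0;1 0 0 0;0 0 0 0")

```text
time: 8.85
ee_pos: [533.4, -51.2, 48.0]
tool_rot: [[-0.14, 0.99, 0.0], [0.99, 0.14, -0.0], [-0.0, 0.0, -1.0]]
contact_force: [1.1, -1.2, 0.5]
grip_width: 44.5
gripper_force: 0.6
```

Emit:
play_rows(plan="1 0 0 0;0 0 0 0")

```text
time: 9.1
ee_pos: [533.4, -51.1, 48.1]
tool_rot: [[-0.14, 0.99, 0.001], [0.99, 0.14, -0.002], [-0.002, 0.001, -1.0]]
contact_force: [0.6, -5.9, -0.4]
grip_width: 44.1
gripper_force: 2.6
```

Emit:
play_rows(plan="1 0 0 0;0 0 0 0")

```text
time: 9.35
ee_pos: [533.4, -51.1, 48.2]
tool_rot: [[-0.141, 0.99, 0.001], [0.99, 0.141, -0.003], [-0.004, 0.001, -1.0]]
contact_force: [0.1, -8.8, -0.2]
grip_width: 44.7
gripper_force: 4.3
```

Run:
```python
from h import *
t,f=look("e")
P=cloud(f);J=jig(P);z=P[...,2];m=(f["depth"]>0)&(z>55)&(z<63)&(J[...,0]>-105)&(J[...,0]<-5)&(J[...,1]>-150)&(J[...,1]<70)
m&=f["frame"].astype(int).sum(-1)>330; m=big(m); q=J[m]; print(m.sum(),q.min(0),q.max(0))
```

```text
t 9.35 jig [-51.  -76.5] z 48.15674687141312 yawY 0.004756747081396284 F [ 0.1 -8.8 -0.2]
36 [-93.4334006  -61.51290302] [-79.50732337 -11.22104606]
```

The bezel is home: contact force rose to 9 N with the back wall at y ≈ −60. Next I'll back off, rise and go to the lever.

Emit:
play_rows(plan="-10 0 0 0;-20 0 0 0;0 0 -40 0;0 0 -50 0;0 0 -50 0;30 -8 -7 0;45 -13 0 0;45 -13 0 0;45 -13 0 0;45 -13 0 0;45 -11 0 0;0 0 0 0")

```text
time: 10.95
ee_pos: [430.5, 165.3, 195.0]
tool_rot: [[-0.143, 0.99, -0.0], [0.99, 0.143, 0.001], [0.001, -0.0, -1.0]]
contact_force: [1.0, -0.5, -0.6]
grip_width: 44.0
gripper_force: 0.0
```

Run:
```python
from h import *
t,f=look("g")
P=cloud(t);J=jig(P);z=P[...,2];im=t["frame"].astype(int)
m=(t["depth"]>0)&(z>54)&(z<64)&(J[...,0]>-105)&(J[...,0]<-5)&(J[...,1]>-70)&(J[...,1]<75)
m=big(m); print(m.sum(),cv2.minAreaRect(J[m].astype(np.float32)))
P=cloud(f);J=jig(P);im=f["frame"].astype(int);m=(f["depth"]>0)&(im[...,0]>120)&(im[...,1]<80)&(J[...,0]<-80)&(J[...,1]>70)&(J[...,1]<170)&(P[...,2]>50);m=big(m)
print("red",J[m].min(0),J[m].max(0),P[m][:,2].min(),P[m][:,2].max(),m.sum())
cv2.imwrite("pics/gg.png",cv2.resize(f["frame"][160:310,190:430,::-1],None,fx=3,fy=3))
```

```text
t 10.95 jig [-122.5  152.2] z 195.03489769225513 yawY 0.13318953819676516 F [ 1.  -0.5 -0.6]
2072 ((-51.04447937011719, 2.117931365966797), (86.52877807617188, 124.65412139892578), 0.5175861716270447)
red [-129.18163799   80.85544276] [-113.62865083  149.56578987] 81.93075238946642 91.92219934512991 83
```

View pics/gg.png

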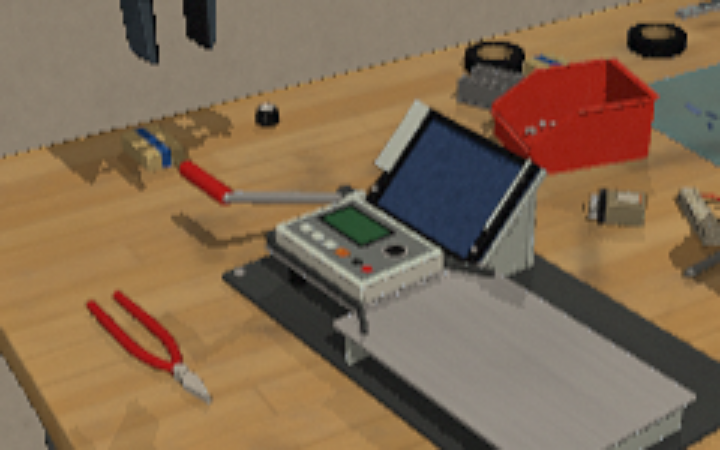

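The bezel is home on the leaf. The lever bar is red, with the rod at its inner end. I'll grasp the bar now.

Emit:
play_rows(plan="-30 0.5 0 0;0 0 40 0;0 0 50 0;0 0 30 0;0 0 10 0;0 0 0 0")

```text
time: 11.8
ee_pos: [436.5, 133.4, 65.0]
tool_rot: [[-0.138, 0.99, -0.0], [0.99, 0.138, -0.0], [-0.0, -0.0, -1.0]]
contact_force: [-0.4, 0.4, 0.1]
grip_width: 44.4
gripper_force: 0.0
```

Emit:
play_rows(plan="0 0 0 0;0 0 0 0;0 0 0 0;0 0 0 0", gripper=1)

```text
time: 12.3
ee_pos: [437.1, 134.4, 65.6]
tool_rot: [[-0.14, 0.99, 0.003], [0.99, 0.14, 0.001], [0.0, 0.003, -1.0]]
contact_force: [2.2, 0.4, 1.7]
grip_width: 15.2
gripper_force: 30.0
```

Run:
```python
from h import *
from workcell import r
s=r.sense();print(jig(s["ee_pos"]),s["ee_pos"][2],s["grip_width"],s["contact_force"])
# arc increments: tool y=jig x ; tool z=down
q=np.r_[np.arange(0,2.01,0.1)];x=-130*np.cos(q+.349);z=40+130*np.sin(q+.349)
for i in range(20): print("%.1f->%.1f  %.1f %.1f"%(q[i],q[i+1],x[i+1]-x[i],-(z[i+1]-z[i])))
```

```text
[-120.33773137  120.70070041] 65.6333702006953 15.223236319097099 [2.18259135 0.37258831 1.65636739]
0.0->0.1  5.0 -12.0
0.1->0.2  6.2 -11.4
0.2->0.3  7.3 -10.7
0.3->0.4  8.4 -9.9
0.4->0.5  9.3 -9.1
0.5->0.6  10.2 -8.1
0.6->0.7  10.9 -7.0
0.7->0.8  11.6 -5.9
0.8->0.9  12.1 -4.7
0.9->1.0  12.5 -3.5
1.0->1.1  12.8 -2.2
1.1->1.2  13.0 -0.9
1.2->1.3  13.0 0.4
1.3->1.4  12.9 1.7
1.4->1.5  12.7 2.9
1.5->1.6  12.3 4.2
1.6->1.7  11.8 5.4
1.7->1.8  11.2 6.5
1.8->1.9  10.5 7.6
1.9->2.0  9.7 8.6
```

Emit:
play_rows(plan="0 5 -12 0;0 6.2 -11.4 0;0 7.3 -10.7 0;0 8.4 -9.9 0;0 9.3 -9.1 0;0 10.2 -8.1 0;0 10.9 -7 0;0 11.6 -5.9 0;0 12.1 -4.7 0;0 12.5 -3.5 0")

```text
time: 13.55
ee_pos: [526.1, 146.9, 149.6]
tool_rot: [[-0.14, 0.99, -0.005], [0.99, 0.14, -0.001], [0.0, -0.005, -1.0]]
contact_force: [-8.2, -0.2, 8.1]
grip_width: 15.3
gripper_force: 30.0
```

Run:
```python
from h import *
from workcell import r
s=r.sense();p=jig(s["ee_pos"]);z=s["ee_pos"][2]+19;print(p,z,np.hypot(p[0],z-40),np.arctan2(z-40,-p[0])-.349,s["contact_force"],s["gripper_force"])
```

```text
[-30.43630544 120.5386467 ] 168.60551277563295 132.15803647500402 0.9894079606771837 [-8.23368326 -0.18590927  8.12695935] 30.002087652683258
```

Emit:
play_rows(plan="0 6.4 -1.3 0;0 6.4 -0.9 0;0 6.5 -0.6 0;0 6.5 -0.3 0;0 6.5 0.1 0;0 6.5 0.4 0;0 6.5 0.7 0;0 6.4 1 0;0 6.4 1.3 0;0 6.3 1.6 0;0 6.2 2 0;0 6.1 2.2 0")

```text
time: 15.05
ee_pos: [605.0, 157.9, 141.6]
tool_rot: [[-0.14, 0.99, 0.001], [0.99, 0.14, 0.0], [-0.0, 0.001, -1.0]]
contact_force: [-3.4, -0.4, 4.7]
grip_width: 15.0
gripper_force: 30.0
```

Emit:
play_rows(plan="0 6 2.6 0;0 5.9 2.8 0;0 5.7 3.1 0;0 5.5 3.4 0;0 5.4 3.6 0;0 5.2 3.9 0;0 5 4.2 0;0 0 0 0")

```text
time: 16.05
ee_pos: [643.9, 163.4, 116.8]
tool_rot: [[-0.14, 0.99, 0.002], [0.99, 0.14, 0.0], [-0.0, 0.002, -1.0]]
contact_force: [0.3, -1.9, -0.9]
grip_width: 15.2
gripper_force: 30.0
```

Run:
```python
from h import *
t,f=look("k")
from workcell import r
s=r.sense();p=jig(s["ee_pos"]);z=s["ee_pos"][2]+19;print(p,z,np.hypot(p[0],z-40),np.arctan2(z-40,-p[0])-.349,s["contact_force"])
cv2.imwrite("pics/kk.png",np.hstack([cv2.resize(f["frame"][160:310,220:420,::-1],(400,300)),cv2.resize(t["frame"][160:310,210:410,::-1],(400,300))]))
```

```text
t 16.05 jig [ 88.5 120.2] z 116.80110620940998 yawY -0.0801488938490369 F [ 0.3 -1.9 -0.9]
[ 88.31876588 120.17474468] 136.00749825325073 130.45169269759722 1.9655060322911677 [ 0.21745214 -0.25488593 -0.82298502]
```

View pics/kk.png

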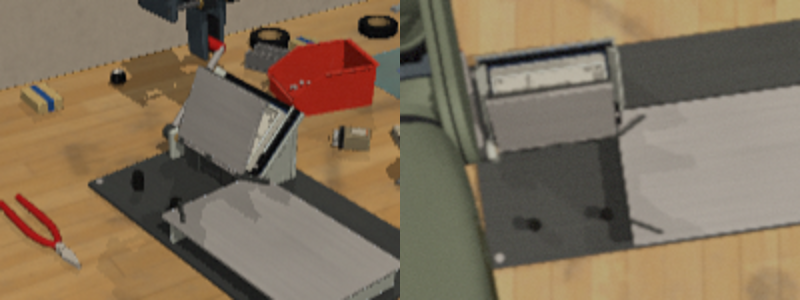

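The bezel lies in the nest with the leaf over it. I'll swing the leaf back along the reverse arc.

Emit:
play_rows(plan="0 -5 -4.2 0;0 -10.5 -7.6 0;0 -11.2 -6.5 0;0 -11.8 -5.4 0;0 -12.3 -4.2 0;0 -12.7 -2.9 0;0 -12.9 -1.7 0;0 -13 -0.4 0;0 -13 0.9 0;0 -12.8 2.2 0")

```text
time: 17.4
ee_pos: [529.9, 147.6, 150.0]
tool_rot: [[-0.14, 0.99, 0.007], [0.99, 0.14, 0.002], [0.001, 0.007, -1.0]]
contact_force: [4.8, -1.1, 2.3]
grip_width: 15.3
gripper_force: 30.0
```

Emit:
play_rows(plan="0 -12.5 3.5 0;0 -12.1 4.7 0;0 -11.6 5.9 0;0 -10.9 7 0;0 -10.2 8.1 0;0 -9.3 9.1 0;0 -8.4 9.9 0;0 -7.3 10.7 0;0 -6.2 11.4 0;0 -3 7 0;0 -2 4.5 0;0 0 0 0")

```text
time: 18.9
ee_pos: [437.0, 134.7, 66.8]
tool_rot: [[-0.139, 0.99, 0.003], [0.99, 0.139, 0.001], [0.001, 0.003, -1.0]]
contact_force: [2.8, 3.4, 15.8]
grip_width: 15.2
gripper_force: 30.0
```

Run:
```python
from h import *
t,f=look("m")
from workcell import r
s=r.sense();p=jig(s["ee_pos"]);z=s["ee_pos"][2]+19;print(p,z,np.hypot(p[0],z-40),np.arctan2(z-40,-p[0])-.349,s["contact_force"])
```

```text
t 18.9 jig [-120.4  120.9] z 66.78291347027069 yawY -0.09132252974676547 F [ 2.8  3.4 15.8]
[-120.37191565  120.92509168] 85.77247649552552 128.7808902066644 0.014373108329116369 [ 2.25535707  2.99330473 14.72558558]
```

Emit:
play_rows(plan="0 0 0 0;0 0 0 0;0 0 0 0;0 0 0 0", gripper=0)

```text
time: 19.5
ee_pos: [435.3, 133.9, 64.9]
tool_rot: [[-0.14, 0.99, -0.002], [0.99, 0.14, -0.001], [-0.0, -0.002, -1.0]]
contact_force: [0.9, -0.2, 0.6]
grip_width: 45.7
gripper_force: 0.0
```

Emit:
play_rows(plan="0 0 -20 0;0 0 -40 0;0 0 -50 0;50 -5 -20 0;55 -10 0 0;55 -10 0 0;0 0 0 0")

```text
time: 20.38
ee_pos: [387.7, 291.7, 195.2]
tool_rot: [[-0.145, 0.989, -0.001], [0.989, 0.145, 0.0], [0.0, -0.001, -1.0]]
contact_force: [-0.3, -0.5, 0.0]
grip_width: 45.8
gripper_force: 0.0
```

Run:
```python
from h import *
t,f=look("n")
for n,c in(("t",t),("s",f)):
    P=cloud(c);J=jig(P);z=P[...,2];ok=c["depth"]>0
    l=ok&(J[...,0]>-85)&(J[...,0]<-20)&(J[...,1]>-45)&(J[...,1]<45)&(z<120)
    A=np.c_[J[l],np.ones(l.sum())];print(n,"leaf plane",np.linalg.lstsq(A,z[l],rcond=None)[0],np.median(z[l]))
    # nest: coords along slope u and normal h (mm above the floor)
    d=J[...,0]-46.6;h=(-d+(z-68))/2**.5;u=(d+(z-68))/2**.5
    b=ok&(abs(u)<75)&(abs(J[...,1])<90)&(h>12)&(h<26)&(z>20)
    im=c["frame"].astype(int); w=big(b&(im.min(-1)>140)); q=np.c_[u[w],J[w][:,1]].astype(np.float32)
    print(n,w.sum(),cv2.minAreaRect(q),"h pct",np.percentile(h[w],[5,50,95]))
    inn=ok&(abs(u)<28)&(abs(J[...,1])<45)&(h>-10)&(h<30); A=np.c_[u[inn],J[inn][:,1],np.ones(inn.sum())]; print("inner floor",np.linalg.lstsq(A,h[inn],rcond=None)[0],np.median(h[inn]))
cv2.imwrite("pics/nn.png",np.hstack([cv2.resize(f["frame"][180:290,250:400,::-1],(400,300)),cv2.resize(t["frame"][170:300,220:393,::-1],(400,300))]))
```

```text
t 20.375 jig [-147.1  283.3] z 195.1671438552607 yawY 0.22272799439030244 F [-0.3 -0.5  0. ]
t leaf plane [-3.72080370e-04 -1.81597993e-03  4.06677716e+01] 40.62263920281396
t 112 ((40.130672454833984, -0.6080741882324219), (10.297159194946289, 116.1022720336914), 0.8520296216011047) h pct [13.96522246 17.7609137  21.6899238 ]
inner floor [1.73438018e-03 4.85122605e-05 4.88576348e+00] 4.699926583832273
s leaf plane [ 1.85771405e-01 -3.53625645e-02  4.55619029e+01] 38.00341110645161
s 108 ((7.636695861816406, 62.77077865600586), (89.21076202392578, 19.59920883178711), 2.6635546684265137) h pct [12.93021421 15.84448398 19.53472839]
inner floor [0.00748772 0.00736807 1.92694649] 1.7073884151942496
```

View pics/nn.png

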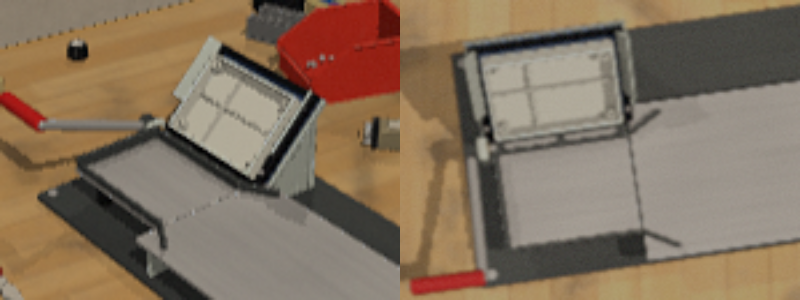

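The leaf is flat and empty. The bezel's back floor is parallel to the nest floor, at 3–5 mm (its wall thickness), and square in the pocket, so it is seated face down. The bystanders are untouched and the arm is clear.

```bash
python3 -c "
from workcell import r
print(r.sign_off())"
```

```text
the job is handed in; nothing more can be done
None
```

I handed the job in at about 20 s: in the last pictures the bezel lies face down and seated in the blue nest, the empty leaf is back flat, and I did not touch the screwdriver, knob or fuse box. No verdict came back.

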